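# Stand the pigment jars in their saucers

### The arm

A 6-joint arm with a two-finger parallel gripper is mounted at the origin on the work surface. World frame = base frame: x ahead of the robot, y to its left, z up, the work surface at z = 0. Lengths are in m, angles in degrees, forces in N, time in s.
With the tool pointing down it reaches from about 0.35 to 0.875 m from the base axis. Payload 4.2 kg.
Tool frame: the origin (TCP) lies between the finger pads; the fingertips stand 14 mm ahead of it and the grasp point (between the pads) lies 5 mm behind it; z points along the fingers, y is the line along which they close (so a half turn about z gives the same grasp; the last joint's range is limited). The gripper opens to 87 mm and grips with 3 to 60 N. Pads are 19 mm wide; open, the fingers measure 117 mm over their backs; the gripper's body (75 mm by 190 mm) begins 51 mm behind the grasp point.
Start: joints at [89.989, 22.042, 0.453, 0, -68.411, -14.817], TCP at [0.16, 0.604, 0.237] pointing down, gripper open.
Joint ranges: [-179.83, 179.83], [-69.29, 118.12], [-61.27, 80.66], [-181.25, 117.63], [-171.15, -9.14], [-177.46, 177.46]. Speed limits (degrees/s): [159.86, 159.86, 180, 180, 180, 180].

### API

Orientations are given as a 3x3 rotation matrix whose columns are the frame's x, y, z axes.
In Python, from station import * gives the robot as it stands. The module is installed in compiled form; this text tells all that it offers.
- The arm moves only by the tool play_rows, never from a script. Its argument "steps" is a list of rows, each an object of numbers: "ax", "ay", "az": the turn, a rotation vector about the tool's x, y, z in degrees; "dx", "dy", "dz": the shift along the tool's x, y, z in mm; "claw": the finger opening in mm, from 0 to 87. A call has 1 to 20 rows; each row shifts and turns the commanded pose from where the row before left it, along the tool's axes as they then stand; what a row does not reach is not made up. A row lasts 1/10 s, in which the tool goes at most 50 mm and 8.59 degrees, less where a joint would pass 70% of its speed; a pose out of reach is approached as far as the arm can. A call with a gripper value outside its range is refused whole. The fingers move at their own pace and stop on an object; the grip force is fixed at half the most. Time passes only in rows, so rows that do not move let the fingers close. It gives the time, the measured TCP pose, the force, the opening and the grip force at its end, in the units of the state.
- sense(): the state, without advancing time (a new reading comes with each control period).
- capture(name): name is "scene" or "top" or "wrist"; returns a dict with "frame" (400x640x3 uint8, blue, green, red), "range_z" (400x640 float32, m along the optical axis (not along the pixel's ray), 0 where there is no reading), "fx", "fy", "cx", "cy" (pixels), "xyz" and "rotation" of the camera in the world. Camera axes: x right, y down, z forward; pixel columns grow to the right and rows downward; lengths in m; the calibration is good to about 2 mm. The wrist camera is an equidistant fisheye: a pixel r from the principal point sees the ray r / f radians off the axis. A picture is of the moment at which its call begins.
- finish_job(): hands the job in; it is judged then, once.
The state is a dict: "time_s": time; "joints": joint angles; "joint_velocities": joint speeds; "effort": joint torques, N m; "tcp_pos": TCP position; "ee_rot": TCP orientation; "wrist_force": force on the tool from outside, world axes, zero at the start; "moment": the same for the moment, N m; "gripper_width": opening from 0.0 (shut) to 1.0 (fully open); "gripper_force": force on a finger pad.
Only numpy, scipy, OpenCV 4.12 (cv2) and the standard library are available. Lean on these libraries where they do the work, as an engineer would, in place of code of your own. Each camera call takes 0.05 s, during which the arm holds its last target. There are 200 camera calls.

### The job

Stand each of the four brass-lidded pigment jars in the round steel saucer of its size: the smallest jar in the smallest saucer and so on up to the largest jar in the largest saucer. Keep the glass jars upright and set each down gently inside its rim, flat on the saucer's floor, rather than dropping it. Leave the two white-capped bottles standing where they are.

Things in the scene. Friction and masses are not known exactly. Their poses are not given: they have to be found in the camera images.
- jar_small: the smallest of four upright round glass jars of brown earth pigment with flat brass-coloured screw lids and a blank paper band: a plain cylinder 32 mm in diameter (lid as wide as the glass) and 56 mm high including the 14 mm lid; rigid, closed, loose. Origin: centre of its underside; z up along its axis.
- jar_medium: the second smallest of four upright round glass jars of brown earth pigment with flat brass-coloured screw lids and a blank paper band: a plain cylinder 42 mm in diameter (lid as wide as the glass) and 66 mm high including the 14 mm lid; rigid, closed, loose. Origin: centre of its underside; z up along its axis.
- jar_large: the second largest of four upright round glass jars of brown earth pigment with flat brass-coloured screw lids and a blank paper band: a plain cylinder 52 mm in diameter (lid as wide as the glass) and 76 mm high including the 14 mm lid; rigid, closed, loose. Origin: centre of its underside; z up along its axis.
- jar_largest: the largest of four upright round glass jars of brown earth pigment with flat brass-coloured screw lids and a blank paper band: a plain cylinder 62 mm in diameter (lid as wide as the glass) and 86 mm high including the 14 mm lid; rigid, closed, loose. Origin: centre of its underside; z up along its axis.
- saucer_small: the smallest of four round open steel saucers, fixed to the bench, the one for the 32 mm jar: 56 mm outside diameter, 48 mm inside, rim 11 mm above the bench, flat inner floor 3 mm above the bench. Origin: centre of its underside, on the bench; z up.
- saucer_medium: the second smallest of four round open steel saucers, fixed to the bench, the one for the 42 mm jar: 66 mm outside diameter, 58 mm inside, rim 11 mm above the bench, flat inner floor 3 mm above the bench. Origin: centre of its underside, on the bench; z up.
- saucer_large: the second largest of four round open steel saucers, fixed to the bench, the one for the 52 mm jar: 76 mm outside diameter, 68 mm inside, rim 11 mm above the bench, flat inner floor 3 mm above the bench. Origin: centre of its underside, on the bench; z up.
- saucer_largest: the largest of four round open steel saucers, fixed to the bench, the one for the 62 mm jar: 86 mm outside diameter, 78 mm inside, rim 11 mm above the bench, flat inner floor 3 mm above the bench. Origin: centre of its underside, on the bench; z up.
- bottle_slim: a slim standing glass bottle with a tapering white cap, 34 mm in diameter, 110 mm high, loose; to be left where it is. Origin: centre of its underside; z up.
- bottle_stout: a stout standing glass bottle with a tapering white cap, 48 mm in diameter, 98 mm high, loose; to be left where it is. Origin: centre of its underside; z up.
Mind the look-alikes: they are no part of the job. What is shaped like the saucer_medium but green or purple is not meant.

How it is judged:
By the outcome, as a careful person would: the job done as asked, in the order asked, and still so for the second after the job is handed in, with the robot touching nothing.
It also fails if it takes over 109 s, if anything falls off the work surface, if the arm or the gripper's body presses on something with over 40 N, if the wrist force passes 120 N, or if a joint passes its speed limit or range.

## Working session

There is one attempt and no reset: what is moved stays moved. The work goes in short steps, Python scripts to look and compute and a tool call to move; the robot and the scene stay as the last step left them, time stands still between calls to the robot, and variables do not carry over. Pictures are saved under pics/ and viewed, at most 14 in all, crops included, and the job is handed in when it is done.

Besides the shell and the picture viewer there is one more tool, called after ">>>" as name(argument=value, ...) on one line, values as JSON. play_rows: Moves the arm, as the interface text tells. Its arguments: {"type":"object","properties":{"steps":{"type":"array"}},"required":["steps"]}

```bash
mkdir -p pics
python3 - <<'E'
from station import *
import cv2,numpy as np
for n in ("scene","top"):
    c=capture(n); cv2.imwrite(f"pics/{n}0.png",c["frame"]); np.savez(f"{n}0.npz",**c)
    print(n,c["fx"],c["fy"],c["cx"],c["cy"],c["xyz"],np.round(c["rotation"],4).tolist())
s=sense();print(s["tcp_pos"],np.round(s["ee_rot"],3).tolist(),s["gripper_width"],s["time_s"])
E
```

```text
scene 462.2424150219483 462.2424150219483 327.0481646462617 201.8662287779847 [ 1.20551499 -0.32428723  0.82137119] [[0.3595, 0.684, -0.6347], [0.9331, -0.2691, 0.2386], [-0.0076, -0.678, -0.735]]
top 475.038990287382 475.038990287382 317.38361863065717 198.86424552453838 [ 0.27170608 -0.06563787  1.33594623] [[0.0257, -0.9781, 0.2063], [-0.9996, -0.0237, 0.0123], [-0.0072, -0.2066, -0.9784]]
[0.15981596 0.60369958 0.23559756] [[0.967, -0.256, -0.0], [-0.256, -0.967, -0.002], [0.0, 0.002, -1.0]] 0.9975708080575751 0.1
```

View pics/top0.png

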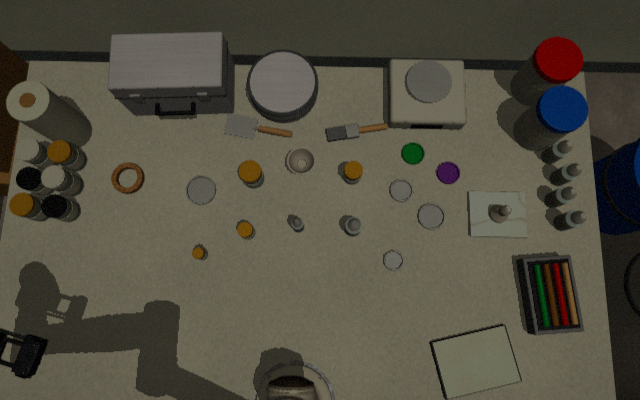

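View pics/scene0.png

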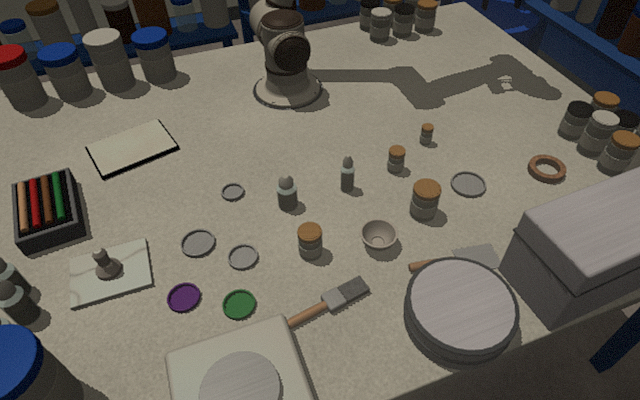

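The top view shows the jar lids at about (250,172), (353,171), (245,230) and (199,253). The steel saucers are at (201,190), (431,216), (401,190) and (393,260), and the bottles at (297,224) and (353,226). The scene view shows the same layout, with decoys in green at (239,304) and purple at (184,297), and a bowl at (379,237).

```bash
cat > h.py <<'E'
import numpy as np,cv2
def rays(c,uv):
    uv=np.atleast_2d(np.asarray(uv,float))
    d=np.c_[(uv[:,0]-c["cx"])/c["fx"],(uv[:,1]-c["cy"])/c["fy"],np.ones(len(uv))]
    return d@np.asarray(c["rotation"]).T
def plane(c,uv,z):
    d=rays(c,uv); return c["xyz"]+d*((z-c["xyz"][2])/d[:,2])[:,None]
def depth(c,uv):
    uv=np.atleast_2d(uv); return c["xyz"]+rays(c,uv)*c["range_z"][uv[:,1],uv[:,0]][:,None]
def tri(c1,p1,c2,p2):
    a,b=rays(c1,p1)[0],rays(c2,p2)[0]
    t=np.linalg.lstsq(np.c_[a,-b],np.asarray(c2["xyz"])-c1["xyz"],rcond=None)[0]
    x,y=c1["xyz"]+t[0]*a,c2["xyz"]+t[1]*b; return (x+y)/2,np.linalg.norm(x-y)
def project(c,P):
    q=(np.atleast_2d(P)-c["xyz"])@np.asarray(c["rotation"]); return np.c_[c["fx"]*q[:,0]/q[:,2]+c["cx"],c["fy"]*q[:,1]/q[:,2]+c["cy"]]
E
python3 - <<'E'
from h import *
C={n:dict(np.load(n+"0.npz")) for n in("top","scene")}
c=C["top"]
for n,c in C.items():
    hsv=cv2.cvtColor(c["frame"],cv2.COLOR_BGR2HSV)
    m=cv2.inRange(hsv,(8,110,70),(28,255,255))
    k,l,st,ce=cv2.connectedComponentsWithStats(m)
    for i in range(1,k):
        if 25<st[i,4]<900:
            v,u=np.where(l==i);P=depth(c,np.c_[u,v]);z=np.percentile(P[:,2],90)
            Q=P[P[:,2]>z-.006]
            (cc,r)=cv2.minEnclosingCircle(Q[:,:2].astype(np.float32))
            print(n,ce[i].round(1),st[i,4],"ztop",z.round(4),"mid",((Q.max(0)+Q.min(0))/2).round(4),"r",round(r,4))
for p in [(150,330),(330,290),(450,290)]:print("bench",depth(C["top"],[p]).round(4))
c=C["top"]
crop=c["frame"][140:280,180:450]
cv2.imwrite("pics/crop.png",cv2.resize(crop,None,fx=2.9,fy=2.9,interpolation=cv2.INTER_CUBIC))
z=depth(c,np.stack(np.meshgrid(np.arange(640),np.arange(400)),-1).reshape(-1,2)).reshape(400,640,3)
np.set_printoptions(linewidth=250)
print((z[190,184:220,2]*1000).round(0)); print((z[260,378:408,2]*1000).round(0))
E
```

```text
top [26.6 99.6] 175 ztop 0.2355 mid [0.7404 0.6793 0.234 ] r 0.0206
top [373.1 127.4] 160 ztop 0.0217 mid [ 0.5271 -0.1549  0.6758] r 0.2702
top [275.6 130.9] 177 ztop 0.0221 mid [0.5176 0.031  0.6761] r 0.2641
top [  7.6 169.4] 166 ztop -0.4108 mid [0.5761 0.5534 0.4596] r 0.6726
top [ 58.1 150.5] 404 ztop 0.1045 mid [0.6495 0.6592 0.1032] r 0.0323
top [249.3 170.4] 383 ztop 0.0894 mid [0.4559 0.0503 0.7097] r 0.2126
top [353.2 169.3] 267 ztop 0.0785 mid [ 0.623  -0.1454  0.0784] r 0.0258
top [126.2 177.2] 369 ztop 0.0235 mid [0.5998 0.5012 0.023 ] r 0.0453
top [ 20.6 203.7] 429 ztop 0.1043 mid [0.5007 0.74   0.1034] r 0.0322
top [244.2 229. ] 184 ztop 0.0699 mid [0.3712 0.0498 0.6999] r 0.1489
top [197.2 252.6] 107 ztop 0.0596 mid [0.3364 0.1096 0.6948] r 0.185
top [570.2 294. ] 289 ztop 0.065 mid [ 0.3068 -0.3979  0.6975] r 0.334
top [551.6 294.5] 90 ztop 0.0656 mid [ 0.3002 -0.6696  0.0646] r 0.0762
scene [427.2   2.9] 126 ztop 0.103 mid [-0.1723  0.579   0.1016] r 0.0357
scene [606.6  97.6] 272 ztop 0.1024 mid [0.8374 0.223  0.4589] r 0.6535
scene [427.3 126.5] 65 ztop 0.0581 mi
[... 218 characters left out ...]
[0.6017 0.4986 0.02  ] r 0.0441
scene [ 45.3 198. ] 253 ztop 0.064 mid [ 0.3016 -0.6679  0.0624] r 0.0769
scene [427.  188.1] 418 ztop 0.0877 mid [ 0.8928 -0.0795  0.4516] r 0.3911
scene [ 21.7 205.9] 342 ztop 0.0638 mid [ 0.3063 -0.7162  0.062 ] r 0.0788
scene [309.  231.3] 356 ztop 0.0777 mid [ 0.9023 -0.2232  0.4469] r 0.3169
bench [[ 0.1774  0.3985 -0.0032]]
bench [[ 0.297  -0.0902  0.004 ]]
bench [[ 0.3055 -0.4203  0.0024]]
[-1. -1. 12.  7.  0.  0.  3.  0.  2.  5.  4.  4.  3.  2.  5.  5.  4.  0.  1.  0.  2.  9.  3.  3. -3. -0.  6.  6. -1.  6. 12.  9. -5. -0. -1. -6.]
[-2. -5. -1. -1.  0.  4. 12. -0.  4.  3.  5.  1. -5.  2.  2.  7.  2. -1. -1.  3.  4.  5. -1.  2.  2. 13. -2. -4.  2. -3.]
```

View pics/crop.png

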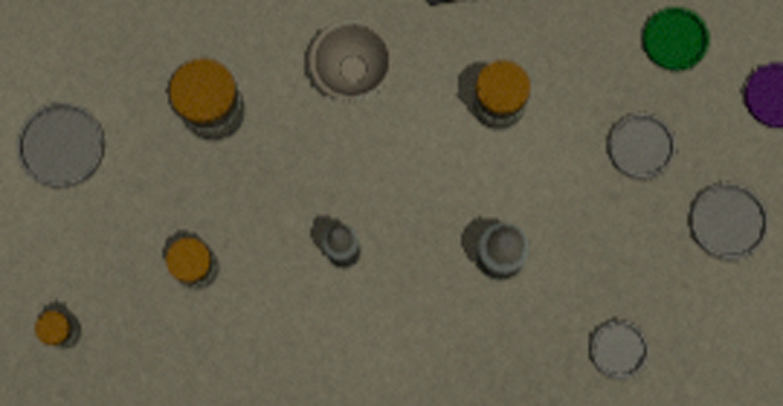

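The enlarged crop agrees: saucers are grey discs with dark rims, lids are clean orange discs, and the wider of the two decoys is well separated from the steel saucers.

Run:
```python
from h import *
np.set_printoptions(suppress=True)
C={n:dict(np.load(n+"0.npz")) for n in("top","scene")}
def fit(c,m,near,z,big=4000):
    k,l,st,ce=cv2.connectedComponentsWithStats(m)
    ok=[i for i in range(1,k) if 30<st[i,4]<big]
    i=min(ok,key=lambda i:np.hypot(*(ce[i]-near)))
    cn=max(cv2.findContours((l==i).astype(np.uint8),0,1)[0],key=len)[:,0]
    P=plane(c,cn,z)[:,:2].astype(np.float32)
    (x,r)=cv2.minEnclosingCircle(P); mid=(P.max(0)+P.min(0))/2
    A=np.c_[2*P,np.ones(len(P))];s=np.linalg.lstsq(A,(P**2).sum(1),rcond=None)[0]
    return s[:2],np.sqrt(s[2]+s[0]**2+s[1]**2),st[i,4]
lid={"small":((197,252),(427,126),.056),"medium":((244,229),(397,150),.066),"large":((353,169),(309,231),.076),"largest":((249,170),(427,188),.086)}
sau={"small":((393,260),(233,191)),"medium":((401,190),(243,257)),"large":((431,216),(198,243)),"largest":((201,190),(468,184))}
def mlid(c): return cv2.inRange(cv2.cvtColor(c["frame"],cv2.COLOR_BGR2HSV),(8,110,60),(28,255,255))
def msau(c):
    L=cv2.cvtColor(cv2.GaussianBlur(c["frame"],(3,3),0),cv2.COLOR_BGR2LAB); b=L[...,2].astype(int)
    m=((b<133)&(L[...,0]>45)).astype(np.uint8)*255
    return cv2.morphologyEx(m,cv2.MORPH_OPEN,np.ones((3,3),np.uint8))
c=C["top"];L=cv2.cvtColor(c["frame"],cv2.COLOR_BGR2LAB)
print("lab floor",L[190,201],L[216,431],"bench",L[215,201],L[240,431])
for k,(a,b,z) in lid.items():
    t,r,n=fit(C["top"],mlid(C["top"]),a,z); s,r2,n2=fit(C["scene"],mlid(C["scene"]),b,z)
    X,e=tri(C["top"],project(C["top"],[*t,z])[0],C["scene"],project(C["scene"],[*s,z])[0])
    print("lid",k,t.round(4),r.round(4),n,"|",s.round(4),r2.round(4),n2,"tri",X.round(4),e.round(4))
for k,(a,b) in sau.items():
    t,r,n=fit(C["top"],msau(C["top"]),a,.005); s,r2,n2=fit(C["scene"],msau(C["scene"]),b,.005)
    X,e=tri(C["top"],project(C["top"],[*t,.005])[0],C["scene"],project(C["scene"],[*s,.005])[0])
    print("sau",k,t.round(4),r.round(4),n,"|",s.round(4),r2.round(4),n2,"tri",X.round(4),e.round(4))
for n,p in(("slim",(298,223)),("stout",(353,225))):
    print(n,depth(C["top"],[p]).round(3),plane(C["top"],[p],.1).round(3))
print("bowl",plane(C["top"],[(300,160)],.03).round(3))
for n in C:cv2.imwrite(f"pics/m_{n}.png",msau(C[n]))
```

```text
lab floor [ 94 126 134] [105 127 133] bench [113 127 138] [110 127 139]
lid small [0.3858 0.2699] 0.015 114 | [0.3885 0.2685] 0.0136 65 tri [0.386  0.2704 0.0536] 0.0002
lid medium [0.4516 0.1454] 0.0203 197 | [0.4543 0.1435] 0.0184 134 tri [0.4518 0.1454 0.0635] 0.0007
lid large [ 0.6223 -0.1457] 0.0249 275 | [ 0.6251 -0.1468] 0.024 357 tri [ 0.623  -0.146   0.0733] 0.0002
lid largest [0.6096 0.1379] 0.03 398 | [0.6124 0.136 ] 0.0291 420 tri [0.6102 0.1381 0.0832] 0.0007
sau small [ 0.7543 -0.1003] 0.0238 205 | [ 0.3763 -0.2639] 0.0196 92 tri [ 0.6516 -0.1884  0.2693] 0.1905
sau medium [ 0.7543 -0.1003] 0.0238 205 | [ 0.5567 -0.2913] 0.0073 32 tri [ 0.6905 -0.197   0.1655] 0.2019
sau large [ 0.3361 -0.6925] 0.0704 274 | [ 0.5006 -0.3768] 0.0261 113 tri [ 0.3945 -0.5189  0.0163] 0.3287
sau largest [0.9154 0.0703] 0.0959 2589 | [ 0.7477 -0.095 ] 0.0201 309 tri [ 0.8278 -0.0361  0.1369] 0.1882
slim [[ 0.465 -0.001  0.105]] [[ 0.466 -0.001  0.1  ]]
stout [[ 0.464 -0.145  0.101]] [[ 0.464 -0.145  0.1  ]]
bowl [[0.659 0.003 0.03 ]]
```

Run:
```python
from h import *
np.set_printoptions(suppress=True)
C={n:dict(np.load(n+"0.npz")) for n in("top","scene")}
sau={"small":((393,260),(233,191),.028),"medium":((401,190),(243,257),.033),"large":((431,216),(198,243),.038),"largest":((201,190),(468,184),.043)}
def fit(c,p,R,z):
    b=cv2.GaussianBlur(cv2.cvtColor(c["frame"],cv2.COLOR_BGR2LAB)[...,2],(5,5),0)
    h=int(R*600); u,v=p; w=b[v-h:v+h,u-h:u+h]
    _,m=cv2.threshold(w,0,255,cv2.THRESH_BINARY_INV+cv2.THRESH_OTSU)
    m=cv2.morphologyEx(m,cv2.MORPH_OPEN,np.ones((3,3),np.uint8))
    cn=max(cv2.findContours(m,0,1)[0],key=cv2.contourArea)[:,0]
    e=cv2.fitEllipse(cv2.convexHull(cn)); uv=np.array(e[0])+(u-h,v-h)
    a=np.array(e[1])/2
    return plane(c,uv,z)[0],a,uv
for k,(a,b,R) in sau.items():
    t,r,p=fit(C["top"],a,R,.007); s,r2,q=fit(C["scene"],b,R,.007)
    X,e=tri(C["top"],p,C["scene"],q)
    print(k,t.round(4),r.round(1),p.round(1),"|",s.round(4),r2.round(1),q.round(1),"tri",X.round(4),e.round(4), "expR", (R*475/1.31).round(1))
```

```text
Traceback (most recent call last):
AttributeError: 'float' object has no attribute 'round'
```

```bash
cat > s.py <<'E'
from h import *
np.set_printoptions(suppress=True)
C={n:dict(np.load(n+"0.npz")) for n in("top","scene")}
sau={"small":((393,260),(233,191),.028),"medium":((401,190),(243,257),.033),"large":((431,216),(198,243),.038),"largest":((201,190),(468,184),.043)}
def fit(c,p,R,z):
    b=cv2.GaussianBlur(cv2.cvtColor(c["frame"],cv2.COLOR_BGR2LAB)[...,2],(5,5),0)
    h=int(R*600); u,v=p; w=b[v-h:v+h,u-h:u+h]
    _,m=cv2.threshold(w,0,255,cv2.THRESH_BINARY_INV+cv2.THRESH_OTSU)
    m=cv2.morphologyEx(m,cv2.MORPH_OPEN,np.ones((3,3),np.uint8))
    cn=max(cv2.findContours(m,0,1)[0],key=cv2.contourArea)[:,0]
    e=cv2.fitEllipse(cv2.convexHull(cn)); uv=np.array(e[0])+(u-h,v-h)
    a=np.array(e[1])/2
    return plane(c,uv,z)[0],a,uv
for k,(a,b,R) in sau.items():
    t,r,p=fit(C["top"],a,R,.007); s,r2,q=fit(C["scene"],b,R,.007)
    X,e=tri(C["top"],p,C["scene"],q)
    print(k,t.round(4),r.round(1),p.round(1),"|",s.round(4),r2.round(1),q.round(1),"tri",X.round(4),e.round(4), "expR", round(R*475/1.31,1))
E
python3 s.py
```

```text
small [ 0.3833 -0.2635  0.007 ] [10.5 11. ] [393. 260.] | [ 0.3862 -0.2637  0.007 ] [ 9.8 12.1] [232.4 191.8] tri [ 0.3835 -0.2637  0.0044] 0.0004 expR 10.2
medium [ 0.5838 -0.2869  0.007 ] [11.6 12.3] [400.7 190. ] | [ 0.5866 -0.288   0.007 ] [13.7 15.9] [242.7 256.9] tri [ 0.5844 -0.2877  0.004 ] 0.0005 expR 12.0
large [ 0.5105 -0.3709  0.007 ] [13.5 14.5] [430.6 215.9] | [ 0.5139 -0.3718  0.007 ] [14.9 18.2] [197.8 243.3] tri [ 0.5111 -0.3719  0.0036] 0.0004 expR 13.8
largest [0.5707 0.2881 0.007 ] [14.9 15.4] [200.4 189.7] | [0.5748 0.2866 0.007 ] [13.3 18.4] [468.2 184.2] tri [0.5717 0.2893 0.0031] 0.0004 expR 15.6
```

>>> play_rows(steps=[{"az":-7.4,"claw":87},{"az":-7.4},{"dx":20,"dy":28,"dz":5},{"dx":20,"dy":30,"dz":8},{"dx":20,"dy":30,"dz":8},{"dx":20,"dy":30,"dz":8},{"dx":20,"dy":30,"dz":8},{"dx":20,"dy":30,"dz":8},{"dx":20,"dy":30,"dz":8},{"dx":20,"dy":30,"dz":8},{"dx":20,"dy":30,"dz":8},{"dx":20,"dy":30,"dz":8},{"dx":20,"dy":30,"dz":8},{"dx":7,"dy":7},{}])

```text
invalid input at $.steps[0]: expected keys ax, ay, az, dx, dy, dz, claw
```

Run:
```python
from station import *
import cv2,numpy as np
c=capture("wrist"); cv2.imwrite("pics/w1.png",c["frame"]); np.savez("w1.npz",**c)
print({k:np.round(c[k],4).tolist() for k in("fx","cx","cy","xyz","rotation")})
s=sense();print(s["tcp_pos"],np.round(s["ee_rot"],4).tolist(),s["wrist_force"])
```

```text
{'fx': 309.7069, 'cx': 321.7369, 'cy': 199.5853, 'xyz': [0.2384, 0.5838, 0.3837], 'rotation': [[-0.2563, -0.9233, -0.2862], [-0.9666, 0.2456, 0.0735], [0.0024, 0.2954, -0.9554]]}
[0.15981986 0.60378807 0.23572248] [[0.9667, -0.256, -0.0003], [-0.256, -0.9667, -0.0016], [0.0001, 0.0017, -1.0]] [-0.1352915  -0.41394324 -0.36304899]
```

View pics/w1.png

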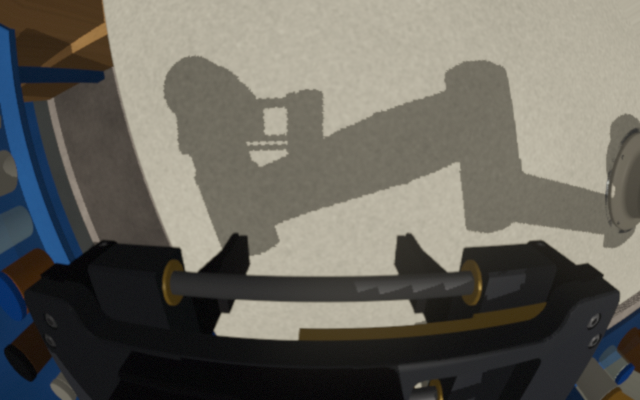

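The move was refused because every row needs all the keys. This wrist picture is still from the start pose and shows only bare bench with the arm's shadow, fingertips at (235,245) and (410,245). I'm resending the move with full rows.

>>> play_rows(steps=[{"ax":0,"ay":0,"az":-7.4,"dx":0,"dy":0,"dz":0,"claw":87},{"ax":0,"ay":0,"az":-7.4,"dx":0,"dy":0,"dz":0,"claw":87},{"ax":0,"ay":0,"az":0,"dx":20,"dy":28,"dz":5,"claw":87},{"ax":0,"ay":0,"az":0,"dx":20,"dy":30,"dz":8,"claw":87},{"ax":0,"ay":0,"az":0,"dx":20,"dy":30,"dz":8,"claw":87},{"ax":0,"ay":0,"az":0,"dx":20,"dy":30,"dz":8,"claw":87},{"ax":0,"ay":0,"az":0,"dx":20,"dy":30,"dz":8,"claw":87},{"ax":0,"ay":0,"az":0,"dx":20,"dy":30,"dz":8,"claw":87},{"ax":0,"ay":0,"az":0,"dx":20,"dy":30,"dz":8,"claw":87},{"ax":0,"ay":0,"az":0,"dx":20,"dy":30,"dz":8,"claw":87},{"ax":0,"ay":0,"az":0,"dx":20,"dy":30,"dz":8,"claw":87},{"ax":0,"ay":0,"az":0,"dx":20,"dy":30,"dz":8,"claw":87},{"ax":0,"ay":0,"az":0,"dx":20,"dy":30,"dz":8,"claw":87},{"ax":0,"ay":0,"az":0,"dx":7,"dy":7,"dz":0,"claw":87},{"ax":0,"ay":0,"az":0,"dx":0,"dy":0,"dz":0,"claw":87}])

```text
time_s: 1.65
tcp_pos: [0.3874, 0.2683, 0.1515]
ee_rot: [[1.0, -0.003, -0.0], [-0.003, -1.0, -0.0], [-0.0, 0.0, -1.0]]
wrist_force: [0.0, 1.0, 0.0]
gripper_width: 0.998
gripper_force: 0.0
```

Run:
```python
from station import *
import cv2,numpy as np
c=capture("wrist"); cv2.imwrite("pics/w2.png",c["frame"]); np.savez("w2.npz",**c)
print({k:np.round(c[k],4).tolist() for k in("fx","cx","cy","xyz","rotation")})
s=sense();print(s["tcp_pos"],np.round(s["ee_rot"],4).tolist(),s["wrist_force"])
```

```text
{'fx': 309.7069, 'cx': 321.7369, 'cy': 199.5853, 'xyz': [0.4686, 0.2687, 0.2996], 'rotation': [[-0.0032, -0.9553, -0.2957], [-1.0, 0.0032, 0.0004], [0.0005, 0.2957, -0.9553]]}
[0.38714897 0.26925126 0.15174532] [[1.0, -0.0015, 0.0005], [-0.0015, -1.0, 0.0004], [0.0005, -0.0004, -1.0]] [ 0.39548719  0.71962989 -0.64987675]
```

View pics/w2.png

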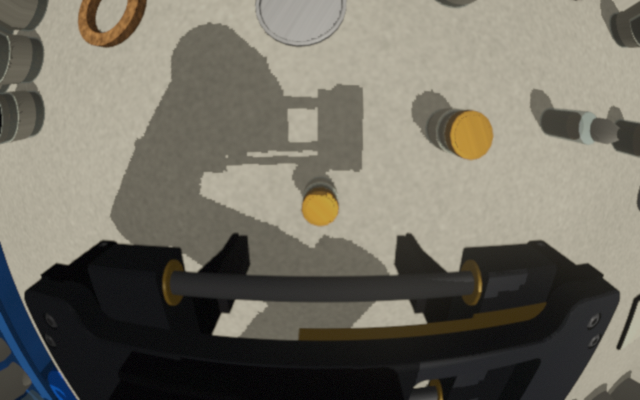

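The wrist view shows the small lid at (320,207) between the fingers and the medium lid at (471,135). The largest saucer is at (300,15). I'll use these to check the earlier estimates.

```bash
cat >> h.py <<'E'
def wplane(c,uv,z):
    p=np.array([uv[0]-c["cx"],uv[1]-c["cy"]])/c["fx"]; t=np.linalg.norm(p)
    d=c["rotation"]@np.r_[p/t*np.sin(t),np.cos(t)]
    return c["xyz"]+d*((z-c["xyz"][2])/d[2])
def lids(c):
    m=cv2.inRange(cv2.cvtColor(c["frame"],cv2.COLOR_BGR2HSV),(12,120,120),(28,255,255))
    k,l,st,ce=cv2.connectedComponentsWithStats(m[:230]); out=[]
    for i in range(1,k):
        if st[i,4]>200: out.append((ce[i],st[i,4]))
    return out
E
python3 - <<'E'
from h import *
c=dict(np.load("w2.npz"))
for uv,n in lids(c): print(uv.round(1),n,[wplane(c,uv,z).round(4).tolist() for z in(.056,.066)])
E
```

```text
[104.3  24.7] 959 [[0.5635, 0.4697, 0.056], [0.5596, 0.4614, 0.066]]
[470.8 134.8] 1636 [[0.4503, 0.1422, 0.056], [0.4511, 0.1474, 0.066]]
[319.6 208.6] 955 [[0.3854, 0.2706, 0.056], [0.3888, 0.2705, 0.066]]
```

>>> play_rows(steps=[{"ax":0,"ay":0,"az":0,"dx":-1,"dy":-1,"dz":25,"claw":87},{"ax":0,"ay":0,"az":0,"dx":0,"dy":0,"dz":30,"claw":87},{"ax":0,"ay":0,"az":0,"dx":0,"dy":0,"dz":30,"claw":87},{"ax":0,"ay":0,"az":0,"dx":0,"dy":0,"dz":20,"claw":70},{"ax":0,"ay":0,"az":0,"dx":0,"dy":0,"dz":12,"claw":50},{"ax":0,"ay":0,"az":0,"dx":0,"dy":0,"dz":0,"claw":40},{"ax":0,"ay":0,"az":0,"dx":0,"dy":0,"dz":0,"claw":25},{"ax":0,"ay":0,"az":0,"dx":0,"dy":0,"dz":0,"claw":25},{"ax":0,"ay":0,"az":0,"dx":0,"dy":0,"dz":0,"claw":25},{"ax":0,"ay":0,"az":0,"dx":0,"dy":0,"dz":0,"claw":25},{"ax":0,"ay":0,"az":0,"dx":0,"dy":0,"dz":0,"claw":25},{"ax":0,"ay":0,"az":0,"dx":0,"dy":0,"dz":0,"claw":25}])

```text
time_s: 2.9
tcp_pos: [0.3859, 0.2702, 0.035]
ee_rot: [[1.0, -0.0, 0.0], [-0.0, -1.0, 0.0], [0.0, -0.0, -1.0]]
wrist_force: [-1.5, -0.2, 3.2]
gripper_width: 0.359
gripper_force: 30.4
```

>>> play_rows(steps=[{"ax":0,"ay":0,"az":0,"dx":0,"dy":0,"dz":-10,"claw":25},{"ax":0,"ay":0,"az":0,"dx":0,"dy":0,"dz":-30,"claw":25},{"ax":0,"ay":0,"az":0,"dx":0,"dy":0,"dz":-40,"claw":25},{"ax":0,"ay":0,"az":0,"dx":0,"dy":10,"dz":-40,"claw":25},{"ax":0,"ay":0,"az":0,"dx":0,"dy":24,"dz":-30,"claw":25},{"ax":0,"ay":0,"az":0,"dx":0,"dy":35,"dz":0,"claw":25},{"ax":0,"ay":0,"az":0,"dx":0,"dy":35,"dz":0,"claw":25},{"ax":0,"ay":0,"az":0,"dx":0,"dy":35,"dz":0,"claw":25},{"ax":0,"ay":0,"az":0,"dx":0,"dy":35,"dz":0,"claw":25},{"ax":0,"ay":0,"az":0,"dx":0,"dy":35,"dz":0,"claw":25},{"ax":0,"ay":0,"az":0,"dx":0,"dy":35,"dz":0,"claw":25},{"ax":0,"ay":0,"az":0,"dx":0,"dy":35,"dz":0,"claw":25},{"ax":0,"ay":0,"az":0,"dx":0,"dy":35,"dz":0,"claw":25},{"ax":0,"ay":0,"az":0,"dx":0,"dy":35,"dz":0,"claw":25},{"ax":0,"ay":0,"az":0,"dx":0,"dy":35,"dz":0,"claw":25},{"ax":0,"ay":0,"az":0,"dx":0,"dy":35,"dz":0,"claw":25},{"ax":0,"ay":0,"az":0,"dx":0,"dy":35,"dz":0,"claw":25},{"ax":0,"ay":0,"az":0,"dx":0,"dy":35,"dz":0,"claw":25},{"ax":0,"ay":0,"az":0,"dx":0,"dy":30,"dz":0,"claw":25},{"ax":0,"ay":0,"az":0,"dx":-1,"dy":15,"dz":0,"claw":25}])

```text
time_s: 4.9
tcp_pos: [0.3841, -0.2659, 0.1848]
ee_rot: [[1.0, -0.003, 0.0], [-0.003, -1.0, -0.0], [0.0, 0.0, -1.0]]
wrist_force: [0.1, 0.8, -1.2]
gripper_width: 0.36
gripper_force: 30.4
```

Run:
```python
from station import *
import cv2,numpy as np
c=capture("wrist"); cv2.imwrite("pics/w3.png",c["frame"]); np.savez("w3.npz",**c)
s=sense();print(s["tcp_pos"],s["wrist_force"],s["gripper_width"])
```

```text
[ 0.38413184 -0.26668334  0.18474785] [ 0.31640993 -1.77751832 -0.2151497 ] 0.3576453703605981
```

View pics/w3.png

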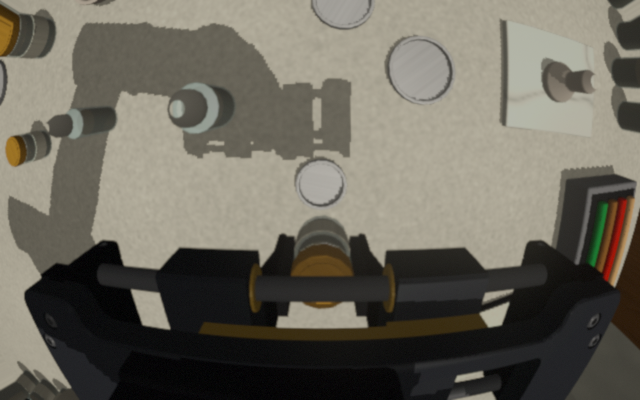

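The small saucer is at about (321,182) with the held jar just below it at (322,265). The large saucer is at (419,69), the medium one at (343,5) cut by the frame edge, and the stout bottle's cap at (180,107).

Run:
```python
from h import *
c=dict(np.load("w3.npz"))
for uv in((320.5,182),(419,69)): print(wplane(c,uv,.008).round(4))
```

```text
[ 0.3846 -0.264   0.008 ]
[ 0.5092 -0.3688  0.008 ]
```

>>> play_rows(steps=[{"ax":0,"ay":0,"az":0,"dx":0,"dy":-2,"dz":25,"claw":25},{"ax":0,"ay":0,"az":0,"dx":0,"dy":0,"dz":35,"claw":25},{"ax":0,"ay":0,"az":0,"dx":0,"dy":0,"dz":35,"claw":25},{"ax":0,"ay":0,"az":0,"dx":0,"dy":0,"dz":25,"claw":25},{"ax":0,"ay":0,"az":0,"dx":0,"dy":0,"dz":15,"claw":25},{"ax":0,"ay":0,"az":0,"dx":0,"dy":0,"dz":5,"claw":25},{"ax":0,"ay":0,"az":0,"dx":0,"dy":0,"dz":3,"claw":25},{"ax":0,"ay":0,"az":0,"dx":0,"dy":0,"dz":2,"claw":25},{"ax":0,"ay":0,"az":0,"dx":0,"dy":0,"dz":1,"claw":25},{"ax":0,"ay":0,"az":0,"dx":0,"dy":0,"dz":0,"claw":25},{"ax":0,"ay":0,"az":0,"dx":0,"dy":0,"dz":0,"claw":25}])

```text
time_s: 6.05
tcp_pos: [0.3848, -0.262, 0.0391]
ee_rot: [[1.0, -0.001, 0.001], [-0.001, -1.0, -0.0], [0.001, 0.0, -1.0]]
wrist_force: [-0.5, 0.5, -0.3]
gripper_width: 0.363
gripper_force: 30.4
```

>>> play_rows(steps=[{"ax":0,"ay":0,"az":0,"dx":0,"dy":1.5,"dz":0.5,"claw":25},{"ax":0,"ay":0,"az":0,"dx":0,"dy":0,"dz":0.5,"claw":25},{"ax":0,"ay":0,"az":0,"dx":0,"dy":0,"dz":0,"claw":25},{"ax":0,"ay":0,"az":0,"dx":0,"dy":0,"dz":0,"claw":25}])

```text
time_s: 6.45
tcp_pos: [0.3848, -0.2637, 0.038]
ee_rot: [[1.0, -0.0, 0.001], [-0.0, -1.0, -0.0], [0.001, 0.0, -1.0]]
wrist_force: [-2.0, -0.9, 5.1]
gripper_width: 0.361
gripper_force: 30.4
```

>>> play_rows(steps=[{"ax":0,"ay":0,"az":0,"dx":0,"dy":0,"dz":0,"claw":60},{"ax":0,"ay":0,"az":0,"dx":0,"dy":0,"dz":0,"claw":60},{"ax":0,"ay":0,"az":0,"dx":0,"dy":0,"dz":0,"claw":60},{"ax":0,"ay":0,"az":0,"dx":0,"dy":0,"dz":-10,"claw":60},{"ax":0,"ay":0,"az":0,"dx":0,"dy":0,"dz":-30,"claw":87},{"ax":0,"ay":0,"az":0,"dx":0,"dy":0,"dz":-40,"claw":87},{"ax":0,"ay":0,"az":0,"dx":0,"dy":0,"dz":-40,"claw":87},{"ax":0,"ay":0,"az":0,"dx":0,"dy":-10,"dz":-27,"claw":87},{"ax":0,"ay":0,"az":0,"dx":5,"dy":-35,"dz":0,"claw":87},{"ax":0,"ay":0,"az":0,"dx":7,"dy":-40,"dz":0,"claw":87},{"ax":0,"ay":0,"az":0,"dx":7,"dy":-40,"dz":0,"claw":87},{"ax":0,"ay":0,"az":0,"dx":7,"dy":-40,"dz":0,"claw":87},{"ax":0,"ay":0,"az":0,"dx":7,"dy":-40,"dz":0,"claw":87},{"ax":0,"ay":0,"az":0,"dx":7,"dy":-40,"dz":0,"claw":87},{"ax":0,"ay":0,"az":0,"dx":7,"dy":-40,"dz":0,"claw":87},{"ax":0,"ay":0,"az":0,"dx":7,"dy":-40,"dz":0,"claw":87},{"ax":0,"ay":0,"az":0,"dx":7,"dy":-40,"dz":0,"claw":87},{"ax":0,"ay":0,"az":0,"dx":7,"dy":-30,"dz":0,"claw":87},{"ax":0,"ay":0,"az":0,"dx":0,"dy":-15,"dz":0,"claw":87},{"ax":0,"ay":0,"az":0,"dx":0,"dy":0,"dz":0,"claw":87}])

```text
time_s: 8.45
tcp_pos: [0.4526, 0.1478, 0.1847]
ee_rot: [[1.0, 0.002, -0.0], [0.002, -1.0, 0.0], [-0.0, -0.0, -1.0]]
wrist_force: [-0.2, 0.6, 0.0]
gripper_width: 0.998
gripper_force: 0.0
```

Run:
```python
from station import *
from h import *
c=capture("wrist"); np.savez("w4.npz",**c); t=capture("top"); np.savez("top1.npz",**t)
s=sense();print(s["tcp_pos"],s["wrist_force"])
for uv,n in lids(c): print(uv.round(1),n,[wplane(c,uv,z).round(4).tolist() for z in(.066,.086)])
cv2.imwrite("pics/t1.png",cv2.resize(t["frame"][230:290,360:430],None,fx=6,fy=6))
m=cv2.inRange(cv2.cvtColor(t["frame"],cv2.COLOR_BGR2HSV),(8,110,60),(28,255,255))[240:280,370:420]
v,u=np.where(m);print("small lid top",plane(t,[u.mean()+370,v.mean()+240],.059).round(4))
```

```text
[0.45208477 0.14594655 0.18457172] [ 0.99503095  0.18662112 -0.90156613]
[334.9  22.6] 3340 [[0.6081, 0.1375, 0.066], [0.6026, 0.1383, 0.086]]
[590.1  53.3] 894 [[0.6247, -0.1546, 0.066], [0.6179, -0.1319, 0.086]]
[57.9 81.2] 949 [[0.5888, 0.4427, 0.066], [0.5847, 0.4206, 0.086]]
[324.1 200. ] 1392 [[0.4508, 0.1464, 0.066], [0.457, 0.1465, 0.086]]
small lid top [[ 0.3848 -0.2623  0.059 ]]
```

View pics/t1.png

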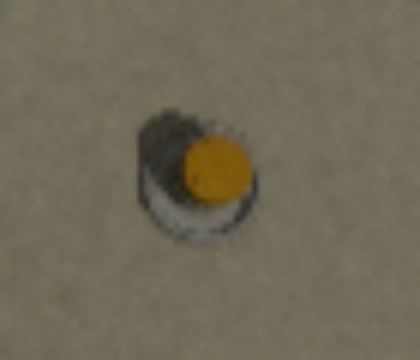

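The small jar stands in its saucer: its lid is at crop pixel (217,170), inside the rim allowing for parallax. Next is the medium jar, with the tool already centred over it.

>>> play_rows(steps=[{"ax":0,"ay":0,"az":0,"dx":-1,"dy":0,"dz":25,"claw":87},{"ax":0,"ay":0,"az":0,"dx":0,"dy":0,"dz":35,"claw":87},{"ax":0,"ay":0,"az":0,"dx":0,"dy":0,"dz":35,"claw":87},{"ax":0,"ay":0,"az":0,"dx":0,"dy":0,"dz":30,"claw":87},{"ax":0,"ay":0,"az":0,"dx":0,"dy":0,"dz":16,"claw":70},{"ax":0,"ay":0,"az":0,"dx":0,"dy":0,"dz":0,"claw":50},{"ax":0,"ay":0,"az":0,"dx":0,"dy":0,"dz":0,"claw":35},{"ax":0,"ay":0,"az":0,"dx":0,"dy":0,"dz":0,"claw":35},{"ax":0,"ay":0,"az":0,"dx":0,"dy":0,"dz":0,"claw":35},{"ax":0,"ay":0,"az":0,"dx":0,"dy":0,"dz":0,"claw":35},{"ax":0,"ay":0,"az":0,"dx":0,"dy":0,"dz":0,"claw":35}])

```text
time_s: 9.65
tcp_pos: [0.4518, 0.1464, 0.0442]
ee_rot: [[1.0, -0.0, 0.001], [-0.0, -1.0, 0.0], [0.001, -0.0, -1.0]]
wrist_force: [-0.9, -1.4, 4.5]
gripper_width: 0.477
gripper_force: 30.0
```

>>> play_rows(steps=[{"ax":0,"ay":0,"az":0,"dx":0,"dy":0,"dz":-10,"claw":35},{"ax":0,"ay":0,"az":0,"dx":0,"dy":0,"dz":-30,"claw":35},{"ax":0,"ay":0,"az":0,"dx":0,"dy":0,"dz":-40,"claw":35},{"ax":0,"ay":0,"az":0,"dx":0,"dy":0,"dz":-40,"claw":35},{"ax":0,"ay":0,"az":0,"dx":3,"dy":10,"dz":-30,"claw":35},{"ax":0,"ay":0,"az":0,"dx":8,"dy":23,"dz":0,"claw":35},{"ax":0,"ay":0,"az":0,"dx":11,"dy":35,"dz":0,"claw":35},{"ax":0,"ay":0,"az":0,"dx":11,"dy":35,"dz":0,"claw":35},{"ax":0,"ay":0,"az":0,"dx":11,"dy":35,"dz":0,"claw":35},{"ax":0,"ay":0,"az":0,"dx":11,"dy":35,"dz":0,"claw":35},{"ax":0,"ay":0,"az":0,"dx":11,"dy":35,"dz":0,"claw":35},{"ax":0,"ay":0,"az":0,"dx":11,"dy":35,"dz":0,"claw":35},{"ax":0,"ay":0,"az":0,"dx":11,"dy":35,"dz":0,"claw":35},{"ax":0,"ay":0,"az":0,"dx":11,"dy":35,"dz":0,"claw":35},{"ax":0,"ay":0,"az":0,"dx":11,"dy":35,"dz":0,"claw":35},{"ax":0,"ay":0,"az":0,"dx":11,"dy":35,"dz":0,"claw":35},{"ax":0,"ay":0,"az":0,"dx":9,"dy":30,"dz":0,"claw":35},{"ax":0,"ay":0,"az":0,"dx":3,"dy":15,"dz":0,"claw":35},{"ax":0,"ay":0,"az":0,"dx":0,"dy":5,"dz":0,"claw":35},{"ax":0,"ay":0,"az":0,"dx":0,"dy":0,"dz":0,"claw":35}])

```text
time_s: 11.65
tcp_pos: [0.5839, -0.2863, 0.1933]
ee_rot: [[1.0, -0.001, -0.001], [-0.001, -1.0, 0.001], [-0.001, -0.001, -1.0]]
wrist_force: [0.2, -0.4, -1.8]
gripper_width: 0.478
gripper_force: 30.0
```

Run:
```python
from station import *
import cv2,numpy as np
c=capture("wrist"); cv2.imwrite("pics/w5.png",c["frame"]); np.savez("w5.npz",**c)
s=sense();print(s["tcp_pos"],s["wrist_force"],s["gripper_width"])
```

```text
[ 0.58401225 -0.28573422  0.1935377 ] [ 0.1347812   0.99059212 -0.72097951] 0.47586454904131403
```

View pics/w5.png

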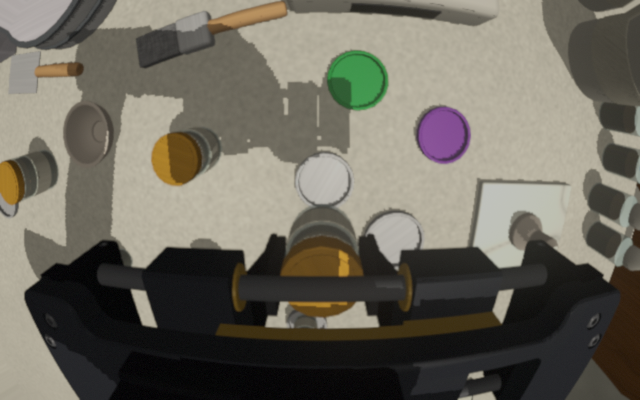

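The medium saucer is at (324,180), straight ahead of the held jar. The large jar's lid is at (176,158), and the decoys are clear of both at (357,80) and (443,134).

Run:
```python
from h import *
c=dict(np.load("w5.npz"))
print(wplane(c,(324,180),.008).round(4),wplane(c,(176,158),.076).round(4))
```

```text
[ 0.5845 -0.2881  0.008 ] [ 0.6237 -0.1495  0.076 ]
```

>>> play_rows(steps=[{"ax":0,"ay":0,"az":0,"dx":1,"dy":1.5,"dz":25,"claw":35},{"ax":0,"ay":0,"az":0,"dx":0,"dy":0,"dz":35,"claw":35},{"ax":0,"ay":0,"az":0,"dx":0,"dy":0,"dz":35,"claw":35},{"ax":0,"ay":0,"az":0,"dx":0,"dy":0,"dz":25,"claw":35},{"ax":0,"ay":0,"az":0,"dx":0,"dy":0,"dz":14,"claw":35},{"ax":0,"ay":0,"az":0,"dx":0,"dy":0,"dz":5,"claw":35},{"ax":0,"ay":0,"az":0,"dx":0,"dy":0,"dz":3,"claw":35},{"ax":0,"ay":0,"az":0,"dx":0,"dy":0,"dz":2,"claw":35},{"ax":0,"ay":0,"az":0,"dx":0,"dy":0,"dz":1,"claw":35},{"ax":0,"ay":0,"az":0,"dx":0,"dy":0,"dz":0,"claw":35},{"ax":0,"ay":0,"az":0,"dx":0,"dy":0,"dz":0,"claw":35}])

```text
time_s: 12.8
tcp_pos: [0.5858, -0.2882, 0.0492]
ee_rot: [[1.0, -0.001, 0.001], [-0.001, -1.0, -0.0], [0.001, 0.0, -1.0]]
wrist_force: [1.0, -0.2, -0.8]
gripper_width: 0.474
gripper_force: 30.0
```

>>> play_rows(steps=[{"ax":0,"ay":0,"az":0,"dx":-0.5,"dy":0,"dz":0.7,"claw":35},{"ax":0,"ay":0,"az":0,"dx":0,"dy":0,"dz":0.7,"claw":35},{"ax":0,"ay":0,"az":0,"dx":0,"dy":0,"dz":0.3,"claw":35},{"ax":0,"ay":0,"az":0,"dx":0,"dy":0,"dz":0,"claw":35},{"ax":0,"ay":0,"az":0,"dx":0,"dy":0,"dz":0,"claw":35}])

```text
time_s: 13.3
tcp_pos: [0.585, -0.2881, 0.0474]
ee_rot: [[1.0, -0.0, 0.0], [-0.0, -1.0, -0.0], [0.0, 0.0, -1.0]]
wrist_force: [-1.1, 0.4, 2.8]
gripper_width: 0.48
gripper_force: 30.0
```

>>> play_rows(steps=[{"ax":0,"ay":0,"az":0,"dx":0,"dy":0,"dz":0.4,"claw":35},{"ax":0,"ay":0,"az":0,"dx":0,"dy":0,"dz":0,"claw":35},{"ax":0,"ay":0,"az":0,"dx":0,"dy":0,"dz":0,"claw":65},{"ax":0,"ay":0,"az":0,"dx":0,"dy":0,"dz":0,"claw":65},{"ax":0,"ay":0,"az":0,"dx":0,"dy":0,"dz":0,"claw":65},{"ax":0,"ay":0,"az":0,"dx":0,"dy":0,"dz":-10,"claw":65},{"ax":0,"ay":0,"az":0,"dx":0,"dy":0,"dz":-30,"claw":87},{"ax":0,"ay":0,"az":0,"dx":0,"dy":0,"dz":-40,"claw":87},{"ax":0,"ay":0,"az":0,"dx":0,"dy":0,"dz":-40,"claw":87},{"ax":0,"ay":0,"az":0,"dx":4,"dy":-10,"dz":-15,"claw":87},{"ax":0,"ay":0,"az":0,"dx":8,"dy":-30,"dz":0,"claw":87},{"ax":0,"ay":0,"az":0,"dx":10,"dy":-35,"dz":0,"claw":87},{"ax":0,"ay":0,"az":0,"dx":10,"dy":-35,"dz":0,"claw":87},{"ax":0,"ay":0,"az":0,"dx":6,"dy":-20,"dz":0,"claw":87},{"ax":0,"ay":0,"az":0,"dx":0,"dy":-10,"dz":0,"claw":87},{"ax":0,"ay":0,"az":0,"dx":0,"dy":0,"dz":0,"claw":87}])

```text
time_s: 14.9
tcp_pos: [0.6231, -0.1471, 0.1819]
ee_rot: [[1.0, 0.001, 0.0], [0.001, -1.0, -0.0], [0.0, 0.0, -1.0]]
wrist_force: [0.3, 0.8, -0.9]
gripper_width: 1.002
gripper_force: 0.0
```

```bash
cat > look.py <<'E'
from station import *
from h import *
import sys
c=capture("wrist"); np.savez(sys.argv[1]+".npz",**c); cv2.imwrite(f"pics/{sys.argv[1]}.png",c["frame"])
s=sense();print(s["tcp_pos"].round(4),s["wrist_force"].round(1),s["gripper_width"])
for uv,n in lids(c): print(uv.round(1),n,wplane(c,uv,float(sys.argv[2])).round(4))
E
python3 look.py w6 .076
```

```text
[ 0.6229 -0.1481  0.1818] [-0.9 -0.2 -0.4] 0.9966436031383988
[381.3  47.7] 1013 [ 0.7549 -0.1947  0.076 ]
[319.7 207.2] 1973 [ 0.6189 -0.1447  0.076 ]
[464.7 224.8] 256 [ 0.6006 -0.2829  0.076 ]
```

View pics/w6.png

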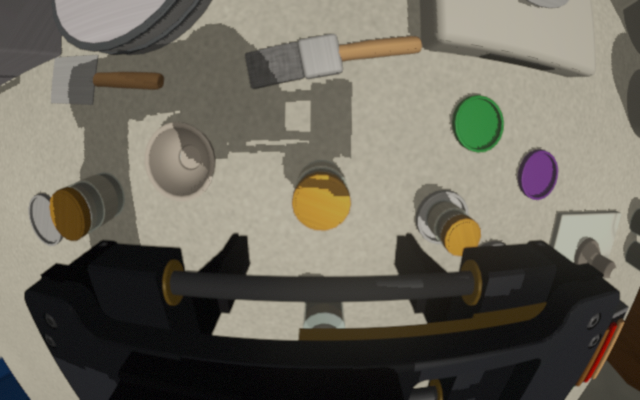

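The large jar's lid is centred at about (321,201). Part of it is in shadow, which pulled the mask a little low. The medium jar stands in its saucer at (450,220).

>>> play_rows(steps=[{"ax":0,"ay":0,"az":0,"dx":0,"dy":-1,"dz":25,"claw":87},{"ax":0,"ay":0,"az":0,"dx":0,"dy":0,"dz":35,"claw":87},{"ax":0,"ay":0,"az":0,"dx":0,"dy":0,"dz":30,"claw":87},{"ax":0,"ay":0,"az":0,"dx":0,"dy":0,"dz":25,"claw":87},{"ax":0,"ay":0,"az":0,"dx":0,"dy":0,"dz":14,"claw":75},{"ax":0,"ay":0,"az":0,"dx":0,"dy":0,"dz":0,"claw":60},{"ax":0,"ay":0,"az":0,"dx":0,"dy":0,"dz":0,"claw":45},{"ax":0,"ay":0,"az":0,"dx":0,"dy":0,"dz":0,"claw":45},{"ax":0,"ay":0,"az":0,"dx":0,"dy":0,"dz":0,"claw":45},{"ax":0,"ay":0,"az":0,"dx":0,"dy":0,"dz":0,"claw":45},{"ax":0,"ay":0,"az":0,"dx":0,"dy":0,"dz":0,"claw":45}])

```text
time_s: 16.05
tcp_pos: [0.6239, -0.1469, 0.0539]
ee_rot: [[1.0, 0.0, 0.002], [0.0, -1.0, -0.0], [0.002, 0.0, -1.0]]
wrist_force: [-0.4, 2.1, 5.0]
gripper_width: 0.591
gripper_force: 30.0
```

>>> play_rows(steps=[{"ax":0,"ay":0,"az":0,"dx":0,"dy":0,"dz":-10,"claw":45},{"ax":0,"ay":0,"az":0,"dx":0,"dy":0,"dz":-30,"claw":45},{"ax":0,"ay":0,"az":0,"dx":0,"dy":0,"dz":-40,"claw":45},{"ax":0,"ay":0,"az":0,"dx":0,"dy":0,"dz":-40,"claw":45},{"ax":0,"ay":0,"az":0,"dx":-3,"dy":8,"dz":-30,"claw":45},{"ax":0,"ay":0,"az":0,"dx":-10,"dy":20,"dz":0,"claw":45},{"ax":0,"ay":0,"az":0,"dx":-15,"dy":30,"dz":0,"claw":45},{"ax":0,"ay":0,"az":0,"dx":-15,"dy":30,"dz":0,"claw":45},{"ax":0,"ay":0,"az":0,"dx":-15,"dy":30,"dz":0,"claw":45},{"ax":0,"ay":0,"az":0,"dx":-15,"dy":30,"dz":0,"claw":45},{"ax":0,"ay":0,"az":0,"dx":-15,"dy":30,"dz":0,"claw":45},{"ax":0,"ay":0,"az":0,"dx":-15,"dy":25,"dz":0,"claw":45},{"ax":0,"ay":0,"az":0,"dx":-8,"dy":15,"dz":0,"claw":45},{"ax":0,"ay":0,"az":0,"dx":-2,"dy":6,"dz":0,"claw":45},{"ax":0,"ay":0,"az":0,"dx":0,"dy":0,"dz":0,"claw":45}])

```text
time_s: 17.55
tcp_pos: [0.5098, -0.3712, 0.2022]
ee_rot: [[1.0, -0.001, -0.0], [-0.001, -1.0, 0.0], [-0.0, -0.0, -1.0]]
wrist_force: [0.7, 0.6, -2.7]
gripper_width: 0.591
gripper_force: 30.0
```

```bash
python3 look.py w7 .076
```

```text
[ 0.5102 -0.3706  0.2023] [ 0.1  1.  -2.6] 0.590437971590966
[29.9 36.8] 291 [ 0.7201 -0.0055  0.076 ]
```

View pics/w7.png

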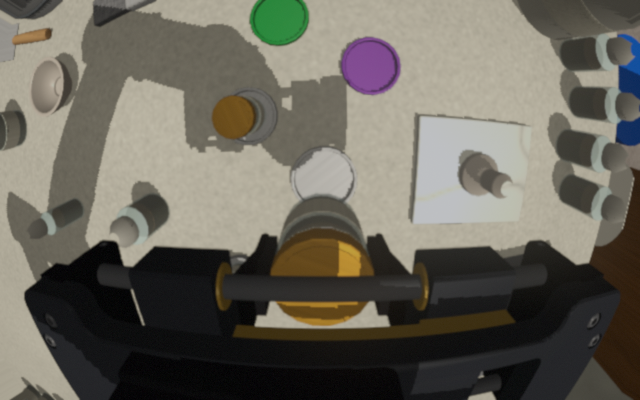

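The large saucer is at about (322,177), directly ahead of the held jar, and the medium jar sits inside its saucer at (240,117).

>>> play_rows(steps=[{"ax":0,"ay":0,"az":0,"dx":1,"dy":0.5,"dz":25,"claw":45},{"ax":0,"ay":0,"az":0,"dx":0,"dy":0,"dz":35,"claw":45},{"ax":0,"ay":0,"az":0,"dx":0,"dy":0,"dz":35,"claw":45},{"ax":0,"ay":0,"az":0,"dx":0,"dy":0,"dz":25,"claw":45},{"ax":0,"ay":0,"az":0,"dx":0,"dy":0,"dz":14,"claw":45},{"ax":0,"ay":0,"az":0,"dx":0,"dy":0,"dz":5,"claw":45},{"ax":0,"ay":0,"az":0,"dx":0,"dy":0,"dz":3,"claw":45},{"ax":0,"ay":0,"az":0,"dx":0,"dy":0,"dz":2,"claw":45},{"ax":0,"ay":0,"az":0,"dx":0,"dy":0,"dz":0,"claw":45},{"ax":0,"ay":0,"az":0,"dx":0,"dy":0,"dz":0,"claw":45}])

```text
time_s: 18.6
tcp_pos: [0.5115, -0.3718, 0.0595]
ee_rot: [[1.0, -0.0, 0.002], [-0.0, -1.0, -0.001], [0.002, 0.001, -1.0]]
wrist_force: [-0.6, -0.9, -2.4]
gripper_width: 0.592
gripper_force: 30.0
```

Run:
```python
from h import *
c=dict(np.load("w7.npz"));print(wplane(c,(322.5,177),.008))
```

```text
[ 0.51183152 -0.37141028  0.008     ]
```

>>> play_rows(steps=[{"ax":0,"ay":0,"az":0,"dx":0,"dy":0,"dz":1,"claw":45},{"ax":0,"ay":0,"az":0,"dx":0,"dy":0,"dz":0.7,"claw":45},{"ax":0,"ay":0,"az":0,"dx":0,"dy":0,"dz":0.5,"claw":45},{"ax":0,"ay":0,"az":0,"dx":0,"dy":0,"dz":0.5,"claw":45},{"ax":0,"ay":0,"az":0,"dx":0,"dy":0,"dz":0,"claw":45},{"ax":0,"ay":0,"az":0,"dx":0,"dy":0,"dz":0,"claw":45}])

```text
time_s: 19.2
tcp_pos: [0.511, -0.3716, 0.0569]
ee_rot: [[1.0, -0.0, 0.0], [-0.0, -1.0, -0.0], [0.0, 0.0, -1.0]]
wrist_force: [-1.4, 2.1, 4.2]
gripper_width: 0.599
gripper_force: 30.0
```

>>> play_rows(steps=[{"ax":0,"ay":0,"az":0,"dx":0,"dy":0,"dz":0,"claw":75},{"ax":0,"ay":0,"az":0,"dx":0,"dy":0,"dz":0,"claw":75},{"ax":0,"ay":0,"az":0,"dx":0,"dy":0,"dz":0,"claw":75},{"ax":0,"ay":0,"az":0,"dx":0,"dy":0,"dz":-10,"claw":75},{"ax":0,"ay":0,"az":0,"dx":0,"dy":0,"dz":-30,"claw":87},{"ax":0,"ay":0,"az":0,"dx":0,"dy":0,"dz":-40,"claw":87},{"ax":0,"ay":0,"az":0,"dx":0,"dy":0,"dz":-40,"claw":87},{"ax":0,"ay":0,"az":0,"dx":0,"dy":-14,"dz":-30,"claw":87},{"ax":0,"ay":0,"az":0,"dx":9,"dy":-40,"dz":0,"claw":87},{"ax":0,"ay":0,"az":0,"dx":9,"dy":-40,"dz":0,"claw":87},{"ax":0,"ay":0,"az":0,"dx":9,"dy":-40,"dz":0,"claw":87},{"ax":0,"ay":0,"az":0,"dx":9,"dy":-40,"dz":0,"claw":87},{"ax":0,"ay":0,"az":0,"dx":9,"dy":-40,"dz":0,"claw":87},{"ax":0,"ay":0,"az":0,"dx":9,"dy":-40,"dz":0,"claw":87},{"ax":0,"ay":0,"az":0,"dx":9,"dy":-40,"dz":0,"claw":87},{"ax":0,"ay":0,"az":0,"dx":9,"dy":-40,"dz":0,"claw":87},{"ax":0,"ay":0,"az":0,"dx":9,"dy":-40,"dz":0,"claw":87},{"ax":0,"ay":0,"az":0,"dx":9,"dy":-40,"dz":0,"claw":87},{"ax":0,"ay":0,"az":0,"dx":9,"dy":-40,"dz":0,"claw":87},{"ax":0,"ay":0,"az":0,"dx":0,"dy":-30,"dz":0,"claw":87}])

```text
time_s: 21.2
tcp_pos: [0.6111, 0.1149, 0.2063]
ee_rot: [[1.0, 0.001, 0.002], [0.001, -1.0, 0.0], [0.002, -0.0, -1.0]]
wrist_force: [0.1, 0.2, 0.4]
gripper_width: 0.999
gripper_force: 0.0
```

>>> play_rows(steps=[{"ax":0,"ay":0,"az":0,"dx":0,"dy":-20,"dz":0,"claw":87},{"ax":0,"ay":0,"az":0,"dx":0,"dy":-5,"dz":0,"claw":87},{"ax":0,"ay":0,"az":0,"dx":0,"dy":0,"dz":0,"claw":87}])

```text
time_s: 21.5
tcp_pos: [0.61, 0.1375, 0.206]
ee_rot: [[1.0, 0.0, -0.0], [0.0, -1.0, -0.0], [-0.0, 0.0, -1.0]]
wrist_force: [-0.5, -0.9, -0.2]
gripper_width: 0.998
gripper_force: 0.0
```

```bash
python3 look.py w8 .086
```

```text
[0.61   0.1368 0.206 ] [-0.5 -0.3  0. ] 1.0010599324791196
[372.9  54.7] 1077 [0.7378 0.0945 0.086 ]
[572.4  73.1] 378 [ 0.7517 -0.1336  0.086 ]
[ 74.2 190.7] 823 [0.6191 0.4235 0.086 ]
[320.5 202.7] 2602 [0.6054 0.1393 0.086 ]
[615.1 212.1] 276 [ 0.5904 -0.2599  0.086 ]
```

View pics/w8.png

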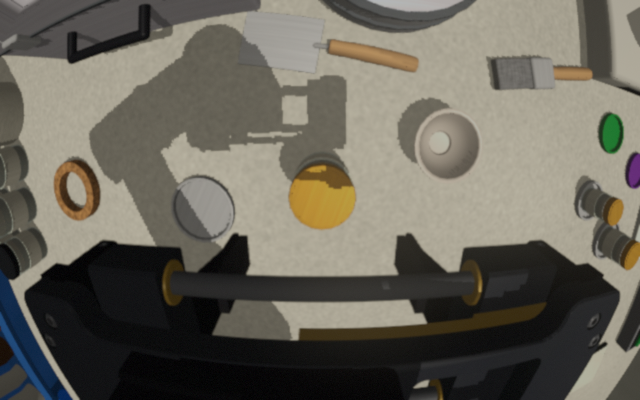

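The largest lid is centred at about (322,196) under the gripper, with the largest saucer at (205,208). The medium and large jars stand in their saucers at the right edge.

>>> play_rows(steps=[{"ax":0,"ay":0,"az":0,"dx":0,"dy":-1,"dz":25,"claw":87},{"ax":0,"ay":0,"az":0,"dx":0,"dy":0,"dz":35,"claw":87},{"ax":0,"ay":0,"az":0,"dx":0,"dy":0,"dz":35,"claw":87},{"ax":0,"ay":0,"az":0,"dx":0,"dy":0,"dz":30,"claw":87},{"ax":0,"ay":0,"az":0,"dx":0,"dy":0,"dz":18,"claw":87},{"ax":0,"ay":0,"az":0,"dx":0,"dy":0,"dz":0,"claw":70},{"ax":0,"ay":0,"az":0,"dx":0,"dy":0,"dz":0,"claw":55},{"ax":0,"ay":0,"az":0,"dx":0,"dy":0,"dz":0,"claw":55},{"ax":0,"ay":0,"az":0,"dx":0,"dy":0,"dz":0,"claw":55},{"ax":0,"ay":0,"az":0,"dx":0,"dy":0,"dz":0,"claw":55},{"ax":0,"ay":0,"az":0,"dx":0,"dy":0,"dz":0,"claw":55}])

```text
time_s: 22.65
tcp_pos: [0.6111, 0.1383, 0.0645]
ee_rot: [[1.0, -0.0, 0.002], [-0.0, -1.0, 0.0], [0.002, -0.0, -1.0]]
wrist_force: [-0.1, -2.8, 6.2]
gripper_width: 0.708
gripper_force: 30.2
```

Run:
```python
from h import *
c=dict(np.load("w8.npz"));print(wplane(c,(205,208),.008))
```

```text
[0.57327083 0.28280499 0.008     ]
```

>>> play_rows(steps=[{"ax":0,"ay":0,"az":0,"dx":0,"dy":0,"dz":-10,"claw":55},{"ax":0,"ay":0,"az":0,"dx":0,"dy":0,"dz":-30,"claw":55},{"ax":0,"ay":0,"az":0,"dx":0,"dy":0,"dz":-40,"claw":55},{"ax":0,"ay":0,"az":0,"dx":0,"dy":0,"dz":-40,"claw":55},{"ax":0,"ay":0,"az":0,"dx":-3,"dy":-10,"dz":-20,"claw":55},{"ax":0,"ay":0,"az":0,"dx":-6,"dy":-22,"dz":0,"claw":55},{"ax":0,"ay":0,"az":0,"dx":-8,"dy":-30,"dz":0,"claw":55},{"ax":0,"ay":0,"az":0,"dx":-8,"dy":-30,"dz":0,"claw":55},{"ax":0,"ay":0,"az":0,"dx":-8,"dy":-30,"dz":0,"claw":55},{"ax":0,"ay":0,"az":0,"dx":-4,"dy":-18,"dz":0,"claw":55},{"ax":0,"ay":0,"az":0,"dx":0,"dy":-8,"dz":0,"claw":55},{"ax":0,"ay":0,"az":0,"dx":0,"dy":0,"dz":0,"claw":55}])

```text
time_s: 23.85
tcp_pos: [0.5731, 0.2871, 0.2024]
ee_rot: [[1.0, 0.001, -0.001], [0.001, -1.0, -0.0], [-0.001, 0.0, -1.0]]
wrist_force: [-0.5, -0.1, -2.0]
gripper_width: 0.704
gripper_force: 30.2
```

```bash
python3 look.py w9 .086
```

```text
[0.5732 0.2862 0.2024] [-0.2 -0.5 -2.7] 0.7068777203908523
[ 16.8 142. ] 1003 [0.6495 0.6778 0.086 ]
```

View pics/w9.png

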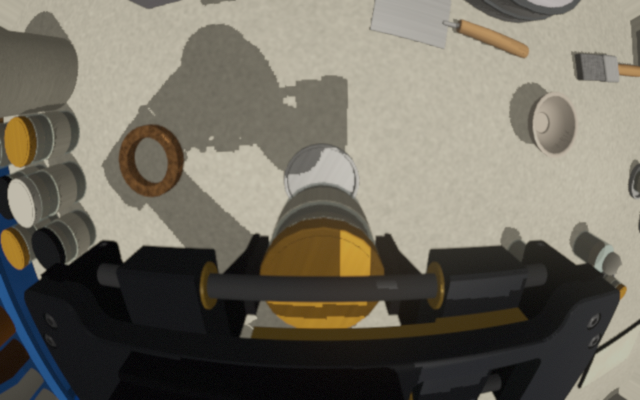

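The saucer spans columns 284–356, so its centre is about (320,176), 1–2 mm ahead and left of the current target.

>>> play_rows(steps=[{"ax":0,"ay":0,"az":0,"dx":1,"dy":-1.5,"dz":20,"claw":55},{"ax":0,"ay":0,"az":0,"dx":0,"dy":0,"dz":35,"claw":55},{"ax":0,"ay":0,"az":0,"dx":0,"dy":0,"dz":35,"claw":55},{"ax":0,"ay":0,"az":0,"dx":0,"dy":0,"dz":20,"claw":55},{"ax":0,"ay":0,"az":0,"dx":0,"dy":0,"dz":12,"claw":55},{"ax":0,"ay":0,"az":0,"dx":0,"dy":0,"dz":5,"claw":55},{"ax":0,"ay":0,"az":0,"dx":0,"dy":0,"dz":3,"claw":55},{"ax":0,"ay":0,"az":0,"dx":0,"dy":0,"dz":2,"claw":55},{"ax":0,"ay":0,"az":0,"dx":0,"dy":0,"dz":0,"claw":55},{"ax":0,"ay":0,"az":0,"dx":0,"dy":0,"dz":0,"claw":55}])

```text
time_s: 24.9
tcp_pos: [0.5746, 0.2883, 0.0717]
ee_rot: [[1.0, -0.0, 0.001], [-0.0, -1.0, 0.001], [0.001, -0.001, -1.0]]
wrist_force: [0.4, -0.1, -2.8]
gripper_width: 0.708
gripper_force: 30.2
```

>>> play_rows(steps=[{"ax":0,"ay":0,"az":0,"dx":0,"dy":0,"dz":2,"claw":55},{"ax":0,"ay":0,"az":0,"dx":0,"dy":0,"dz":1,"claw":55},{"ax":0,"ay":0,"az":0,"dx":0,"dy":0,"dz":0.5,"claw":55},{"ax":0,"ay":0,"az":0,"dx":0,"dy":0,"dz":0.5,"claw":55},{"ax":0,"ay":0,"az":0,"dx":0,"dy":0,"dz":0.5,"claw":55},{"ax":0,"ay":0,"az":0,"dx":0,"dy":0,"dz":0,"claw":55},{"ax":0,"ay":0,"az":0,"dx":0,"dy":0,"dz":0,"claw":55}])

```text
time_s: 25.6
tcp_pos: [0.5743, 0.288, 0.0676]
ee_rot: [[1.0, -0.0, 0.001], [-0.0, -1.0, 0.0], [0.001, -0.0, -1.0]]
wrist_force: [-2.9, -1.2, 5.8]
gripper_width: 0.706
gripper_force: 30.2
```

Contact at about 8 N over the carried weight. I'm releasing, lifting clear and checking.

>>> play_rows(steps=[{"ax":0,"ay":0,"az":0,"dx":0,"dy":0,"dz":0,"claw":84},{"ax":0,"ay":0,"az":0,"dx":0,"dy":0,"dz":0,"claw":84},{"ax":0,"ay":0,"az":0,"dx":0,"dy":0,"dz":0,"claw":84},{"ax":0,"ay":0,"az":0,"dx":0,"dy":0,"dz":-10,"claw":84},{"ax":0,"ay":0,"az":0,"dx":0,"dy":0,"dz":-30,"claw":87},{"ax":0,"ay":0,"az":0,"dx":0,"dy":0,"dz":-40,"claw":87},{"ax":0,"ay":0,"az":0,"dx":0,"dy":0,"dz":-40,"claw":87},{"ax":0,"ay":0,"az":0,"dx":-20,"dy":-35,"dz":-20,"claw":87},{"ax":0,"ay":0,"az":0,"dx":-20,"dy":-35,"dz":-10,"claw":87},{"ax":0,"ay":0,"az":0,"dx":-20,"dy":-35,"dz":0,"claw":87},{"ax":0,"ay":0,"az":0,"dx":-20,"dy":-35,"dz":0,"claw":87},{"ax":0,"ay":0,"az":0,"dx":-20,"dy":-35,"dz":0,"claw":87},{"ax":0,"ay":0,"az":0,"dx":-20,"dy":-35,"dz":0,"claw":87},{"ax":0,"ay":0,"az":0,"dx":0,"dy":0,"dz":0,"claw":87}])

```text
time_s: 27.0
tcp_pos: [0.452, 0.502, 0.2164]
ee_rot: [[1.0, 0.005, 0.001], [0.005, -1.0, 0.001], [0.001, -0.001, -1.0]]
wrist_force: [0.5, -0.2, 0.3]
gripper_width: 1.001
gripper_force: 0.0
```

Run:
```python
from station import *
from h import *
for n in("top","scene"):
    c=capture(n); np.savez(n+"2.npz",**c)
    m=cv2.inRange(cv2.cvtColor(c["frame"],cv2.COLOR_BGR2HSV),(8,110,60),(28,255,255))
    k,l,st,ce=cv2.connectedComponentsWithStats(m)
    for nm,(x,y),z in(("S",(.3847,-.2636),.059),("M",(.585,-.2875),.069),("L",(.512,-.371),.079),("XL",(.573,.288),.089)):
        p=project(c,[x,y,z])[0]; i=min((i for i in range(1,k) if st[i,4]>50),key=lambda i:np.hypot(*(ce[i]-p)))
        print(n,nm,plane(c,ce[i],z)[0].round(4),st[i,4])
    if n=="scene": cv2.imwrite("pics/final.png",cv2.resize(c["frame"][110:310,140:540],None,fx=2,fy=2))
print(sense()["tcp_pos"])
```

```text
top S [ 0.3849 -0.2627  0.059 ] 108
top M [ 0.5843 -0.2871  0.069 ] 180
top L [ 0.5099 -0.3706  0.079 ] 290
top XL [0.5721 0.2877 0.089 ] 402
scene S [ 0.3881 -0.2632  0.059 ] 92
scene M [ 0.5877 -0.2879  0.069 ] 248
scene L [ 0.5133 -0.3708  0.079 ] 354
scene XL [0.5761 0.2856 0.089 ] 352
[0.4537799  0.49874954 0.21649636]
```

View pics/final.png

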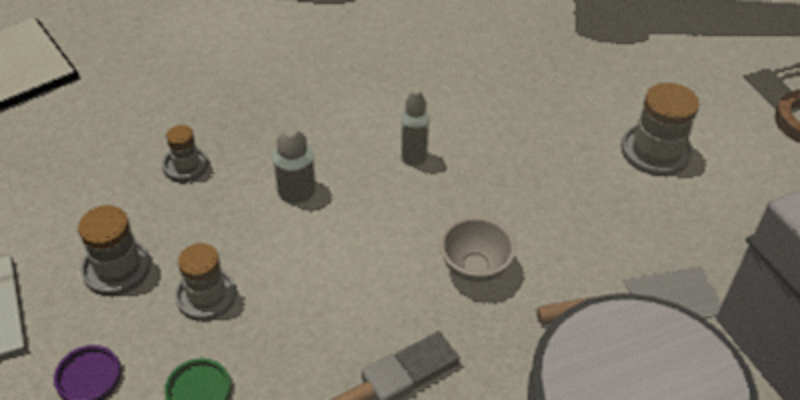

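All four jars stand upright and centred in their saucers to within about 2 mm, at crop pixels (182,150), (205,280), (112,250) and (665,130). Both bottles are still standing where they were.

```bash
python3 -c "
from station import *
print(finish_job())"
```

```text
the job is handed in; nothing more can be done
None
```

All four jars stand upright in their matching saucers, placed smallest to largest; both bottles were left where they were, and the job was handed in at about 27 s of robot time.

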